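Stand the knocked flights back up

TASK

Two of the four flights in the beech stand have been knocked over on their pins, one towards you and one away from you. Gently push each of them back until it stands upright like the other two, using only the fingertips or the outside of the fingers: pinch and lift nothing, and leave the two standing flights and the other things on the bar as they are.

Things in the scene. Friction and masses are not known exactly. Their poses are not given: they have to be found in the camera images.
- stand: Beech flight stand screwed to the bar top: foot 60 x 300 x 14 mm, on it a block 44 mm deep (x) and 300 mm long (y), top 34 mm above the bar, with four 14 mm wide cross slots 64 mm apart centre to centre. Origin: centre of the underside. Its y axis runs along the row of flights, its x axis points across the row, away from the robot (turned by up to about 0.3 rad).
- purple_a_flight: Stiff purple dart flight: flat plate 36 mm wide (own y), 4 mm thick (own x), from 24 to 72 mm above its origin (own z), on a black stem 7.6 mm across. Origin: its pivot pin in one of the slots (any slot), 24 mm above the bar; its top is at 96 mm when upright. Starts knocked over towards the robot. It tips on the pin, about the stand's y, and cannot be pulled out.
- purple_a (a joint): Tilt of purple_a_flight on its pin, rad: 0 is upright, positive leans away from the robot (towards the stand's +x), negative towards the robot; stops at -1 and 1. Stiff pin: it stays where it is left, and a push of about 1 N near the top moves it.
- purple_b_flight: Stiff purple dart flight: flat plate 36 mm wide (own y), 4 mm thick (own x), from 24 to 72 mm above its origin (own z), on a black stem 7.6 mm across. Origin: its pivot pin in one of the slots (any slot), 24 mm above the bar; its top is at 96 mm when upright. Starts standing upright. It tips on the pin, about the stand's y, and cannot be pulled out.
- purple_b (a joint): Tilt of purple_b_flight on its pin, rad: 0 is upright, positive leans away from the robot (towards the stand's +x), negative towards the robot; stops at -1 and 1. Stiff pin: it stays where it is left, and a push of about 1 N near the top moves it.
- silver_a_flight: Stiff silver dart flight: flat plate 36 mm wide (own y), 4 mm thick (own x), from 24 to 72 mm above its origin (own z), on a black stem 7.6 mm across. Origin: its pivot pin in one of the slots (any slot), 24 mm above the bar; its top is at 96 mm when upright. Starts standing upright. It tips on the pin, about the stand's y, and cannot be pulled out.
- silver_a (a joint): Tilt of silver_a_flight on its pin, rad: 0 is upright, positive leans away from the robot (towards the stand's +x), negative towards the robot; stops at -1 and 1. Stiff pin: it stays where it is left, and a push of about 1 N near the top moves it.
- silver_b_flight: Stiff silver dart flight: flat plate 36 mm wide (own y), 4 mm thick (own x), from 24 to 72 mm above its origin (own z), on a black stem 7.6 mm across. Origin: its pivot pin in one of the slots (any slot), 24 mm above the bar; its top is at 96 mm when upright. Starts knocked over away from the robot. It tips on the pin, about the stand's y, and cannot be pulled out.
- silver_b (a joint): Tilt of silver_b_flight on its pin, rad: 0 is upright, positive leans away from the robot (towards the stand's +x), negative towards the robot; stops at -1 and 1. Stiff pin: it stays where it is left, and a push of about 1 N near the top moves it.
- tumbler: Cut-glass tumbler, loose, 78 mm across the rim, 90 mm tall, beyond the stand. Origin: centre of its underside.
- ashtray: Heavy round pewter ashtray, loose, 112 mm across, 30 mm tall, off the right-hand (-y) end of the stand. Origin: centre of its underside.
- chalk_cup: Black ceramic chalk cup, loose, 68 mm across, 75 mm tall, off the left-hand (+y) end of the stand. Origin: centre of its underside.
- point_tool: Brass point-removal tool, loose, a bar 80 mm long (own y) with a square head, up to 20 mm wide and 10 mm high, lying between the robot and the stand. Origin: on its underside, 30 mm from the plain end and 50 mm from the head end (+y).

How it is judged:
By the outcome, as a careful person would: the job done as asked, in the order asked, and still so for the second after the job is handed in, with the robot touching nothing.
It also fails if it takes over 45 s, if anything falls off the work surface, if the arm or the gripper's body presses on something with over 40 N, if the wrist force passes 120 N, or if a joint passes its speed limit or range.

ROBOT

A 7-joint arm with a two-finger parallel gripper is mounted at the origin on the work surface. World frame = base frame: x ahead of the robot, y to its left, z up, the work surface at z = 0. Lengths are in m, angles in rad, forces in N, time in s.
With the tool pointing down it reaches from about 0.425 to 0.925 m from the base axis. Payload 6.8 kg.
Tool frame: the origin (TCP) lies on the front face of the gripper's body, between the roots of the fingers; the fingertips stand 73 mm ahead of it and the grasp point (between the pads) lies r.pinch_z ahead of it (r.pinch_z is the distance from the TCP to the grasp point, in m); z points along the fingers, y is the direction in which the jaws open and shut (so a half turn about z gives the same grasp; the last joint's range is limited). The gripper opens to 85 mm and grips with 20 to 120 N. Pads are 22 mm wide; open, the fingers measure 114 mm over their backs; the gripper's body (76 mm by 85 mm) begins 54 mm behind the grasp point. The pads swing forward as they close: fully open they stand 13 mm farther back than shut.
Start: joints at [-1.21, 0.477, 0.022, 1.555, -0.011, 1.109, -0.083], TCP at [0.305, 0.602, 0.304] pointing down, gripper open.
Joint ranges: [-2.96, 2.96], [-0.34, 2.1], [-1.41, 1.46], [0.24, 2.44], [-1.37, 4.51], [0.17, 1.92], [-2.96, 2.96]. Speed limits (rad/s): [2.39, 2.39, 3.14, 3.14, 3.14, 3.14, 3.14].

INTERFACE

Orientations are given as a rotation vector (axis times angle).
In Python, from bench import readout, grab_frame, r, search_frame, masks_of, tip_of gives the robot as it stands.
- The arm moves only by the tool step_arm, never from a script. Its argument "commands" is a list of rows, each a list of 7 numbers: the shift along the tool's x, y, z as a fraction of full scale, then the turn, a rotation vector about the tool's x, y, z as a fraction of full scale, then the gripper's target within -1 to 1 (shut at 1, half-way at 0, fully open at -1). In form: [[tx, ty, tz, ax, ay, az, hand], ...]. A call has exactly 10 rows; each row is the pose to reach, as a shift and turn from the pose measured when the call began, along the tool's axes at that moment, turning the shorter way round; what a row does not reach only later rows make up. Full scale, the value 1, is 500 mm for a shift and 360 degrees for a turn. A row lasts 1/8 s, in which the tool goes at most 62.5 mm and 10.7 degrees, less where a joint would pass 70% of its speed; a pose out of reach is approached as far as the arm can. A call with a number of a shift or a turn outside -1 to 1 is refused whole. A call with a gripper value outside its range is refused whole. The fingers move at their own pace and stop on an object; "newtons" is the grip in N (left out, the last holds). Time passes only in rows, so rows that repeat a pose let the fingers close, or fill a call up. It gives the time, the measured TCP pose, the force and the opening at its end, in the units of the state.
- readout.get_obs(): the state, without advancing time (a new reading comes with each control period).
- grab_frame(name): name is "scene" or "top" or "wrist"; returns a dict with "img" (420x560x3 uint8, red, green, blue), "K" (3x3 intrinsics, pixels), "world_to_cam" (4x4, takes a point from world to camera coordinates). Camera axes: x right, y down, z forward; pixel columns grow to the right and rows downward; lengths in m; the calibration is good to about 2 mm. A picture is of the moment at which its call begins. There is no depth.
- r.hand_in(): hands the job in, once; it reports no verdict.
Trained networks look in a picture, given as the dict that the camera call returned (one of the last four; its "shot" number tells which), for a name from the list of things; names that differ only in an ending like _2 or _b are one class to them, and where a whole thing is asked for, a point or a joint stands for the part that bears it (a point fixed in the world has none). Each returns a list of dicts, best first, with "p" (0 to 1); they miss things now and then, are a little off and sometimes report something else, mostly with a low value. They report only what shows in the picture. A call takes as long as a camera call.
- search_frame(thing, picture): "extent" ([centre column, centre row, width, height] in pixels, round what is visible of it).
- masks_of(thing, picture): "pixels" (420x560 bool, what is visible of it) and "extent" ([centre column, centre row, width, height] in pixels, round what is visible of it).
- tip_of(thing, picture): "point" ([column, row] in pixels: a listed point, or the origin of a listed thing).
The state is a dict: "clock": time; "joints": joint angles; "qvel": joint speeds; "tau": joint torques, N m; "tcp_pos": TCP position; "orientation": TCP orientation; "contact_force": force on the tool from outside, world axes, zero at the start; "moment": the same for the moment, N m; "grip_width": finger opening in m.
Only numpy, scipy, OpenCV 4.12 (cv2) and the standard library are available. Lean on these libraries where they do the work, as an engineer would, in place of code of your own. Each camera call takes 0.05 s, during which the arm holds its last target. There are 200 camera calls.

## Working session

There is one attempt and no reset: what is moved stays moved. The work goes in short steps, Python scripts to look and compute and a tool call to move; the robot and the scene stay as the last step left them, time stands still between calls to the robot, and variables do not carry over. Pictures are saved under pics/ and viewed, about 8 in all and at most 12, crops included, and the job is handed in when it is done.

Besides the shell and the picture viewer there is one more tool, called after "Request:" as name(argument=value, ...) on one line, values as JSON. step_arm: Moves the arm, as the interface text tells. Its arguments: {"type":"object","properties":{"commands":{"type":"array"},"newtons":{"type":"number"}},"required":["commands"]}

```bash
mkdir -p pics; ls
python3 - <<'E'
from bench import *
import cv2,numpy as np
o=readout.get_obs();print({k:np.round(v,3) for k,v in o.items()}, r.pinch_z)
for n in("scene","top"):
    f=grab_frame(n);cv2.imwrite(f"pics/{n}0.png",f["img"][:,:,::-1])
    print(n,np.round(f["K"],1).tolist(),np.round(f["world_to_cam"],3).tolist())
    for t in["stand","purple_a_flight","silver_a_flight","tumbler","ashtray","chalk_cup","point_tool"]:
        print(t,[(np.round(d["extent"],0).tolist(),round(d["p"],2)) for d in search_frame(t,f)][:4],[(np.round(d["point"],0).tolist(),round(d["p"],2)) for d in tip_of(t,f)][:4])
E
```

```text
pics
{'clock': np.float64(0.0), 'joints': array([-1.21 ,  0.478,  0.022,  1.556, -0.012,  1.109, -0.083]), 'qvel': array([ 0.   , -0.001, -0.003, -0.001,  0.   , -0.001,  0.001]), 'tau': array([ 1.0000e-03, -5.9647e+01,  1.6080e+00, -2.8119e+01,  1.3000e-02,
        9.0000e-03, -0.0000e+00]), 'tcp_pos': array([0.305, 0.602, 0.303]), 'orientation': array([-7.300e-01, -3.055e+00,  3.000e-03]), 'contact_force': array([-0.458, -0.725,  0.262]), 'moment': array([ 0.018, -0.013, -0.034]), 'grip_width': np.float64(0.085)} 0.0539
scene [[452.2, 0.0, 277.9], [0.0, 452.2, 213.7], [0.0, 0.0, 1.0]] [[-0.343, 0.939, 0.008, 0.199], [0.593, 0.223, -0.773, -0.317], [-0.728, -0.261, -0.634, 1.476], [0.0, 0.0, 0.0, 1.0]]
stand [([263.0, 214.0, 121.0, 52.0], 0.93)] [([266.0, 218.0], 0.57)]
purple_a_flight [([305.0, 200.0, 23.0, 31.0], 0.62)] [([301.0, 217.0], 0.82)]
silver_a_flight [([276.0, 197.0, 16.0, 23.0], 0.75)] [([276.0, 208.0], 0.61), ([252.0, 201.0], 0.2)]
tumbler [([193.0, 244.0, 42.0, 56.0], 0.68)] [([194.0, 259.0], 0.55)]
ashtray [] [([165.0, 195.0], 0.78)]
chalk_cup [] [([353.0, 246.0], 0.
[... 268 characters left out ...]
7], [0.0, 0.0, 0.0, 1.0]]
stand [([285.0, 220.0, 15.0, 7.0], 0.34)] [([301.0, 225.0], 0.77), ([314.0, 223.0], 0.35)]
purple_a_flight [([254.0, 232.0, 19.0, 20.0], 0.71), ([196.0, 203.0, 34.0, 34.0], 0.17)] [([254.0, 222.0], 0.61)]
silver_a_flight [([252.0, 231.0, 19.0, 27.0], 0.45), ([286.0, 217.0, 16.0, 10.0], 0.43)] [([286.0, 224.0], 0.55)]
tumbler [([341.0, 137.0, 41.0, 43.0], 0.55), ([252.0, 231.0, 18.0, 26.0], 0.49)] [([332.0, 143.0], 0.85)]
ashtray [([422.0, 219.0, 51.0, 47.0], 0.61)] [([416.0, 222.0], 0.73)]
chalk_cup [([193.0, 203.0, 32.0, 33.0], 0.8)] [([198.0, 208.0], 0.61)]
point_tool [([420.0, 219.0, 52.0, 51.0], 0.69), ([300.0, 302.0, 36.0, 16.0], 0.63)] [([302.0, 297.0], 0.83)]
```

Run:
```python
import cv2,numpy as np
a=cv2.imread("pics/top0.png")[110:330,150:470];cv2.imwrite("pics/top0c.png",cv2.resize(a,None,fx=2.5,fy=2.5,interpolation=2))
a=cv2.imread("pics/scene0.png")[150:290,130:390];cv2.imwrite("pics/scene0c.png",cv2.resize(a,None,fx=3,fy=3,interpolation=2))
```

```text
(no output)
```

View pics/top0c.png

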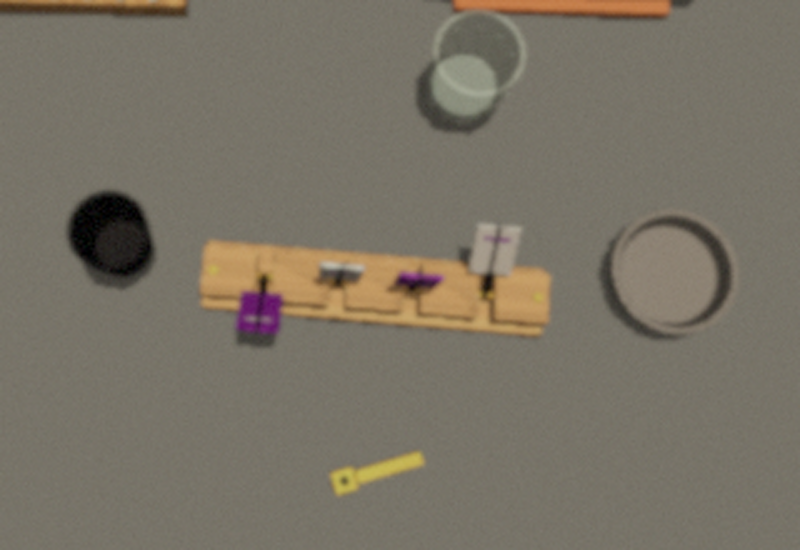

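View pics/scene0c.png

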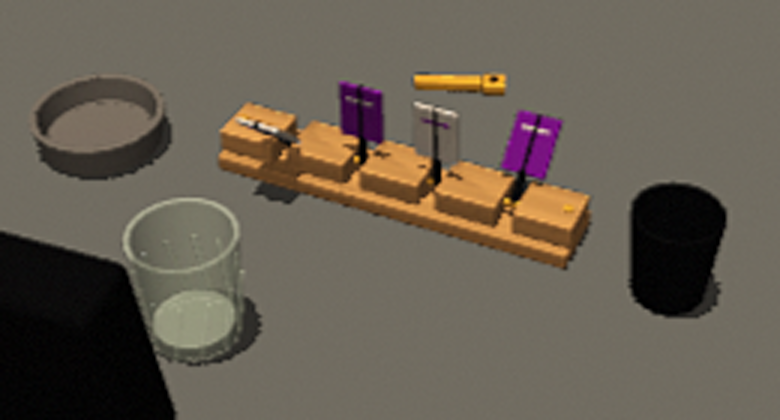

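Purple_a, in the left (+y) slot, leans towards the robot, with its plate around (262,312) in the crop. Silver_b, in the right (-y) slot, leans away at around (497,250). The middle two stand upright. Next I fit the stand pose and both tilts from keypoints in the two views.

```bash
cat > fit.py <<'E'
import numpy as np
from scipy.optimize import least_squares
from scipy.spatial.transform import Rotation as R
def proj(P,f):
    c=(np.c_[P,np.ones(len(P))]@np.array(f["world_to_cam"]).T)[:,:3]; p=c@np.array(f["K"]).T
    return p[:,:2]/p[:,2:]
def s2w(s,P): return R.from_euler('z',s[2]).apply(P)+[s[0],s[1],0]
def plate(slot,t,pts):   # pts: (own y, own z)
    return np.array([[z*np.sin(t),slot+y,.024+z*np.cos(t)] for y,z in pts])
E
python3 - <<'E'
from bench import *
from fit import *
ft,fs=grab_frame("top"),grab_frame("scene")
T=lambda a:(np.array(a)+.5)/2.5-.5+[150,110]
S=lambda a:(np.array(a)+.5)/3-.5+[130,150]
L=.15;TOPZ=.072;BOT=.024;h=.018
corn=[(h,TOPZ),(-h,TOPZ),(h,BOT),(-h,BOT)]
def model(v):
    s=v[:3]
    t=proj(s2w(s,np.r_[[[.022,L,.034],[.022,-L,.034],[-.03,L,.014],[-.03,-L,.014]],plate(.096,v[3],corn),plate(-.096,v[4],corn)]),ft)
    c=proj(s2w(s,np.r_[[[-.022,-L,.034],[-.022,L,.034],[.03,-L,0],[.03,L,0]],plate(.096,v[3],corn),plate(-.032,v[5],corn),plate(.032,v[6],corn[:2])]),fs)
    # scene right = +y
    return t,c
mt=T([(207,242),(550,268),(201,308),(541,334),(236,329),(278,333),(245,293),(282,296),(478,223),(521,228),(471,270),(512,276)])
ms=S([(248,103),(590,190),(220,165),(567,266),(563,120),(518,110),(545,180),(502,170),(383,90),(340,82),(383,144),(342,135),(459,111),(414,101)])
def res(v):
    t,c=model(v);return np.r_[(t-mt).ravel(),(c-ms).ravel()]
q=least_squares(res,[.56,0,0,-.5,.5,0,0],loss='soft_l1')
print(np.round(q.x,4));t,c=model(q.x);print(np.round(t-mt,1).tolist());print(np.round(c-ms,1).tolist())
np.save("s.npy",q.x)
o=readout.get_obs();M=R.from_rotvec(o["orientation"]).as_matrix();print(np.round(M,3))
s=q.x
for n,P in [("pa pivot",[0,.096,.024]),("pa tip",plate(.096,s[3],[(0,.072)])[0]),("sb pivot",[0,-.096,.024]),("sb tip",plate(-.096,s[4],[(0,.072)])[0])]:
    print(n,np.round(P,3),np.round(s2w(s,np.array([P])),4))
for n,p,z in [("tumbler",(332,143),0),("cup",(198,208),0),("ash",(416,222),0)]:
    W=np.array(ft["world_to_cam"]);d=W[:3,:3].T@np.linalg.inv(ft["K"])@[*p,1];c0=-W[:3,:3].T@W[:3,3];g=c0+d*(-c0[2]/d[2]);print(n,np.round(g,3),np.round(R.from_euler('z',-s[2]).apply(g-[s[0],s[1],0]),3))
E
```

```text
[ 0.5556 -0.0467 -0.0561 -0.8485  0.7394 -0.0093  0.0057]
[[-1.1, 0.8], [0.2, 1.4], [-0.2, -0.6], [0.7, -0.1], [-0.4, 0.3], [0.4, 0.2], [-1.6, -0.4], [0.5, -0.3], [-0.2, 0.5], [-0.0, -0.1], [-1.1, -0.0], [-0.7, -1.1]]
[[-0.7, -0.8], [0.2, 1.2], [-0.8, 1.2], [-0.7, 1.0], [-0.0, -0.1], [0.4, -0.5], [-0.1, -0.4], [-0.4, -1.0], [-0.4, 0.4], [-0.3, -0.6], [-0.0, -0.7], [-0.2, -1.4], [0.0, 0.4], [0.3, -0.1]]
[[-0.892  0.452 -0.   ]
 [ 0.452  0.892  0.   ]
 [ 0.     0.    -1.   ]]
pa pivot [0.    0.096 0.024] [[0.5609 0.0492 0.024 ]]
pa tip [-0.054  0.096  0.072] [[0.507  0.0522 0.0716]]
sb pivot [ 0.    -0.096  0.024] [[ 0.5502 -0.1425  0.024 ]]
sb tip [ 0.049 -0.096  0.077] [[ 0.5986 -0.1452  0.0772]]
tumbler [ 0.75  -0.122  0.   ] [ 0.199 -0.064  0.   ]
cup [0.589 0.18  0.   ] [0.021 0.228 0.   ]
ash [ 0.569 -0.31   0.   ] [ 0.028 -0.262  0.   ]
```

```bash
cat > go.py <<'E'
import sys
from bench import readout
from fit import *
s=np.load("s.npy"); o=readout.get_obs(); M=R.from_rotvec(o["orientation"]).as_matrix()
sx=np.array([np.cos(s[2]),np.sin(s[2]),0]); D=np.c_[-sx,np.cross([0,0,-1.],-sx),[0,0,-1.]]
inv=lambda p:R.from_euler('z',-s[2]).apply(p-[s[0],s[1],0])
print("t",round(float(o["clock"]),2),"tcp world",np.round(o["tcp_pos"],4),"stand",np.round(inv(o["tcp_pos"]),4),"F",np.round(o["contact_force"],2),"w",round(float(o["grip_width"]),3))
for i in range(1,len(sys.argv),3):
    t=s2w(s,np.array([list(map(float,sys.argv[i:i+3]))]))[0]
    print(np.round(M.T@(t-o["tcp_pos"])/.5,4).tolist(),np.round(R.from_matrix(M.T@D).as_rotvec()/(2*np.pi),4).tolist())
E
python3 go.py -.09 .096 .25
```

```text
t 1.6 tcp world [0.305  0.6022 0.3039] stand [-0.2866  0.6338  0.3039] F [-0.02 -0.27 -0.27] w 0.086
[-0.7915, -0.8276, 0.1078] [0.0, -0.0, -0.0657]
```

Request:
step_arm(commands=[[-0.7915,-0.8276,0.1078,0,0,-0.0657,1],[-0.7915,-0.8276,0.1078,0,0,-0.0657,1],[-0.7915,-0.8276,0.1078,0,0,-0.0657,1],[-0.7915,-0.8276,0.1078,0,0,-0.0657,1],[-0.7915,-0.8276,0.1078,0,0,-0.0657,1],[-0.7915,-0.8276,0.1078,0,0,-0.0657,1],[-0.7915,-0.8276,0.1078,0,0,-0.0657,1],[-0.7915,-0.8276,0.1078,0,0,-0.0657,1],[-0.7915,-0.8276,0.1078,0,0,-0.0657,1],[-0.7915,-0.8276,0.1078,0,0,-0.0657,1]], newtons=20)

```text
clock: 2.85
tcp_pos: [0.4716, 0.0497, 0.25]
orientation: [0.099, 3.14, -0.002]
contact_force: [0.2, 1.2, -0.3]
grip_width: 0.0002
```

```bash
python3 go.py -.09 .096 .25 -.09 .096 .128
```

```text
t 2.85 tcp world [0.4716 0.0497 0.25  ] stand [-0.0892  0.0915  0.25  ] F [ 0.25  1.22 -0.29] w 0.0
[0.0016, 0.0089, -0.0] [-0.0002, 0.0001, -0.0011]
[0.0017, 0.0092, 0.244] [-0.0002, 0.0001, -0.0011]
```

Request:
step_arm(commands=[[0.0017,0.009,0.08,0,0,-0.0011,1],[0.0017,0.009,0.16,0,0,-0.0011,1],[0.0017,0.009,0.22,0,0,-0.0011,1],[0.0017,0.009,0.244,0,0,-0.0011,1],[0.0017,0.009,0.244,0,0,-0.0011,1],[0.0017,0.009,0.244,0,0,-0.0011,1],[0.0017,0.009,0.244,0,0,-0.0011,1],[0.0017,0.009,0.244,0,0,-0.0011,1],[0.0017,0.009,0.244,0,0,-0.0011,1],[0.0017,0.009,0.244,0,0,-0.0011,1]])

```text
clock: 4.1
tcp_pos: [0.4711, 0.0541, 0.1281]
orientation: [0.088, 3.14, -0.002]
contact_force: [0.4, -0.3, -0.3]
grip_width: 0.0002
```

```bash
python3 go.py -.09 .096 .128 -.02 .096 .128
python3 - <<'E'
from bench import *
import cv2
a=grab_frame("scene")["img"][:,:,::-1][110:310,130:410];b=grab_frame("wrist")["img"][:,:,::-1]
import numpy as np
a=cv2.resize(a,(560,400));b=cv2.resize(b,(240,180));c=np.zeros((400,800,3),np.uint8);c[:,:560]=a;c[:180,560:]=b
cv2.imwrite("pics/s1.png",c)
E
```

```text
t 4.1 tcp world [0.4711 0.0541 0.1281] stand [-0.09    0.0959  0.1281] F [ 0.41 -0.27 -0.34] w 0.0
[0.0001, 0.0002, 0.0002] [-0.0002, 0.0001, -0.0]
[-0.1399, 0.0002, 0.0002] [-0.0002, 0.0001, -0.0]
```

View pics/s1.png

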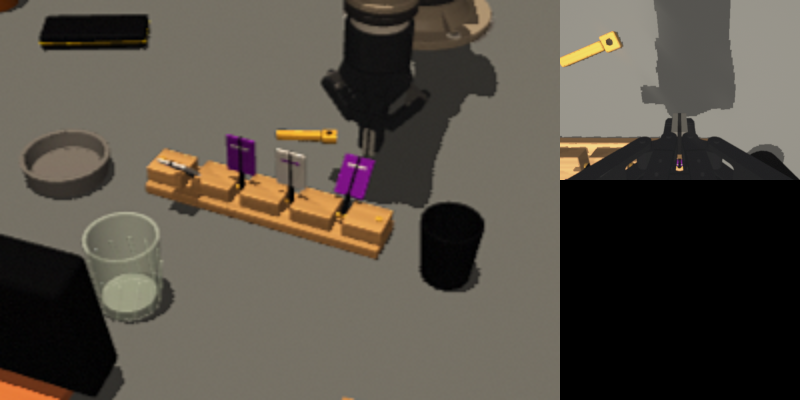

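The closed fingertips are behind the purple flight on the robot side, with the tips around (370,150). The knuckles flare out above them, so I'll raise the hand 7 mm to clear the neighbours and push slowly.

Request:
step_arm(commands=[[-0.014,0,-0.014,0,0,0,1],[-0.028,0,-0.014,0,0,0,1],[-0.042,0,-0.014,0,0,0,1],[-0.056,0,-0.014,0,0,0,1],[-0.07,0,-0.014,0,0,0,1],[-0.084,0,-0.014,0,0,0,1],[-0.098,0,-0.014,0,0,0,1],[-0.112,0,-0.014,0,0,0,1],[-0.126,0,-0.014,0,0,0,1],[-0.134,0,-0.014,0,0,0,1]])

```text
clock: 5.45
tcp_pos: [0.5386, 0.0503, 0.1351]
orientation: [0.089, 3.139, -0.002]
contact_force: [-2.0, -0.4, 0.4]
grip_width: 0.0
```

```bash
cat > look.py <<'E'
import sys,cv2
from bench import *
from fit import *
s=np.load("s.npy")
# fit tilts by overlap of plate masks with the model quad in the scene view
def tilts(names=("purple_a_flight","silver_a_flight")):
    f=grab_frame("scene"); im=f["img"]; hsv=cv2.cvtColor(im,cv2.COLOR_RGB2HSV)
    pur=((hsv[...,0]>130)&(hsv[...,0]<165)&(hsv[...,1]>110)&(hsv[...,2]>50)).astype(np.float32)
    sil=((hsv[...,1]<45)&(hsv[...,2]>130)).astype(np.float32)
    for nm,slot,m in (("pa",.096,pur),("sa",.032,sil),("pb",-.032,pur),("sb",-.096,sil)):
        best=[]
        # 8x subpixel quads
        for t in np.arange(-1,1.0001,.01):
            q=proj(s2w(s,plate(slot,t,[(.018,.072),(-.018,.072),(-.018,.024),(.018,.024)])),f)
            k=np.zeros((420*4,560*4),np.uint8) if 0 else np.zeros(im.shape[:2],np.uint8)
            cv2.fillPoly(k,[np.round(q*256).astype(np.int32)],1,shift=8)
            d=cv2.dilate(k,np.ones((9,9)))-k
            best.append(((m*k).sum()-(m*d).sum()-(k.sum()-(m*k).sum())))
        best=np.array(best);i=np.where(best>=best.max()-6)[0];print(nm,"tilt %.3f"%np.mean(np.arange(-1,1.0001,.01)[i]),"score",best.max())
    return f
f=tilts()
if len(sys.argv)>1:
    a=cv2.resize(f["img"][150:290,190:390,::-1],None,fx=4,fy=4,interpolation=2);cv2.imwrite(sys.argv[1],a)
E
python3 go.py -.013 .096 .135; python3 look.py pics/s2.png
```

```text
t 5.45 tcp world [0.5386 0.0503 0.1351] stand [-0.0223  0.0959  0.1351] F [-2.   -0.35  0.42] w 0.0
[-0.0187, 0.0002, 0.0002] [-0.0002, 0.0001, -0.0]
pa tilt -0.120 score 135.0
sa tilt 0.850 score -23.0
pb tilt -0.020 score 105.0
sb tilt 0.844 score -28.0
```

View pics/s2.png

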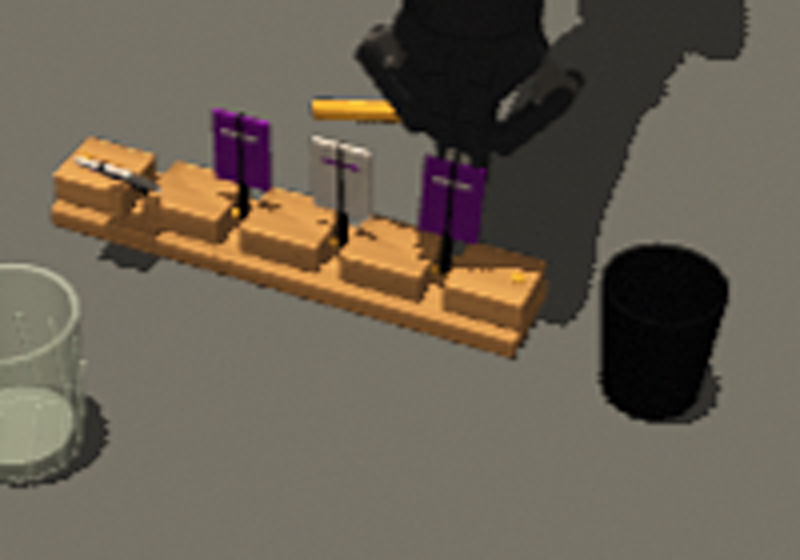

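The purple flight is nearly up, with a measured tilt of about -0.1 against the upright purple_b, and nothing else has moved. I'll go another 7 mm, slowly.

Request:
step_arm(commands=[[-0.002,0,0,0,0,0,1],[-0.004,0,0,0,0,0,1],[-0.006,0,0,0,0,0,1],[-0.008,0,0,0,0,0,1],[-0.01,0,0,0,0,0,1],[-0.012,0,0,0,0,0,1],[-0.014,0,0,0,0,0,1],[-0.014,0,0,0,0,0,1],[-0.014,0,0,0,0,0,1],[-0.014,0,0,0,0,0,1]])

```text
clock: 6.75
tcp_pos: [0.546, 0.0499, 0.1351]
orientation: [0.089, 3.139, -0.002]
contact_force: [-0.2, 0.6, -0.9]
grip_width: 0.0001
```

```bash
python3 go.py -.013 .096 .135; sed -i 's/hsv\[...,1\]<45)&(hsv\[...,2\]>130/hsv[...,1]<60)\&(hsv[...,2]>105/' look.py; python3 look.py pics/s3.png
python3 - <<'E'
import sys; from bench import *; from fit import *; import cv2
f=grab_frame("top");cv2.imwrite("pics/t3.png",f["img"][:,:,::-1])
im=grab_frame("scene")["img"]; print(im[190:200,276],)
E
```

```text
t 6.75 tcp world [0.546  0.0499 0.1351] stand [-0.0149  0.0959  0.1351] F [-0.18  0.6  -0.93] w 0.0
[-0.0039, 0.0002, 0.0003] [-0.0002, 0.0002, -0.0]
pa tilt 0.000 score 126.0
sa tilt -0.960 score 6.0
pb tilt -0.020 score 107.0
sb tilt -0.570 score 16.0
[[106  95  84]
 [ 63  33  61]
 [ 96  84  77]
 [104  96  82]
 [104  94  82]
 [ 97  88  76]
 [ 94  85  73]
 [ 96  87  75]
 [ 97  87  76]
 [ 94  84  74]]
```

Request:
step_arm(commands=[[0.02,0,0,0,0,0,1],[0.05,0,0,0,0,0,1],[0.08,0,0,0,0,0,1],[0.08,0,-0.04,0,0,0,1],[0.08,0,-0.12,0,0,0,1],[0.08,0,-0.17,0,0,0,1],[0.08,0,-0.17,0,0,0,1],[0.08,0,-0.17,0,0,0,1],[0.08,0,-0.17,0,0,0,1],[0.08,0,-0.17,0,0,0,1]])

```text
clock: 8.15
tcp_pos: [0.5054, 0.0522, 0.2192]
orientation: [-0.089, -3.14, 0.003]
contact_force: [-0.1, -0.5, -1.0]
grip_width: 0.0001
```

```bash
python3 go.py .092 -.096 .22 .092 -.096 .135; python3 look.py pics/s4.png
```

```text
t 8.15 tcp world [0.5054 0.0522 0.2192] stand [-0.0556  0.0959  0.2192] F [-0.08 -0.52 -0.99] w 0.0
[-0.2953, -0.3837, -0.001] [-0.0003, -0.0, -0.0]
[-0.2953, -0.3834, 0.169] [-0.0003, -0.0, -0.0]
pa tilt -0.015 score 158.0
sa tilt -0.840 score -7.0
pb tilt -0.020 score 107.0
sb tilt -0.627 score 18.0
```

View pics/s4.png

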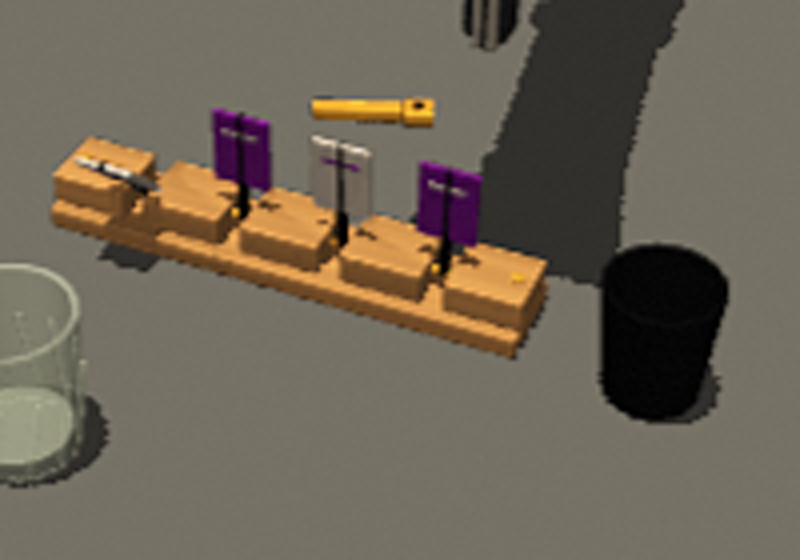

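Purple_a now stands parallel to the others, at -0.015 against -0.02 for purple_b. Next is silver_b, from the far side.

Request:
step_arm(commands=[[-0.07,-0.096,0,0,0,0,1],[-0.15,-0.192,0,0,0,0,1],[-0.22,-0.288,0,0,0,0,1],[-0.2953,-0.3837,0,0,0,0,1],[-0.2953,-0.3837,0,0,0,0,1],[-0.2953,-0.3837,0,0,0,0,1],[-0.2953,-0.3837,0.05,0,0,0,1],[-0.2953,-0.3837,0.12,0,0,0,1],[-0.2953,-0.3834,0.169,0,0,0,1],[-0.2953,-0.3834,0.169,0,0,0,1]])

```text
clock: 9.45
tcp_pos: [0.6405, -0.1452, 0.1332]
orientation: [-0.085, -3.136, 0.0]
contact_force: [-0.7, 1.6, 0.0]
grip_width: -0.0002
```

```bash
python3 go.py .092 -.096 .135 .026 -.096 .135; python3 look.py pics/s5.png
```

```text
t 9.45 tcp world [ 0.6405 -0.1452  0.1332] stand [ 0.0904 -0.0937  0.1332] F [-0.69  1.61  0.03] w -0.0
[-0.0032, -0.0047, -0.0036] [-0.0, -0.0007, 0.0003]
[0.1288, -0.0044, -0.003] [-0.0, -0.0007, 0.0003]
pa tilt -0.015 score 136.0
sa tilt 0.035 score 43.0
pb tilt 0.004 score 100.0
sb tilt 0.847 score -30.0
```

View pics/s5.png

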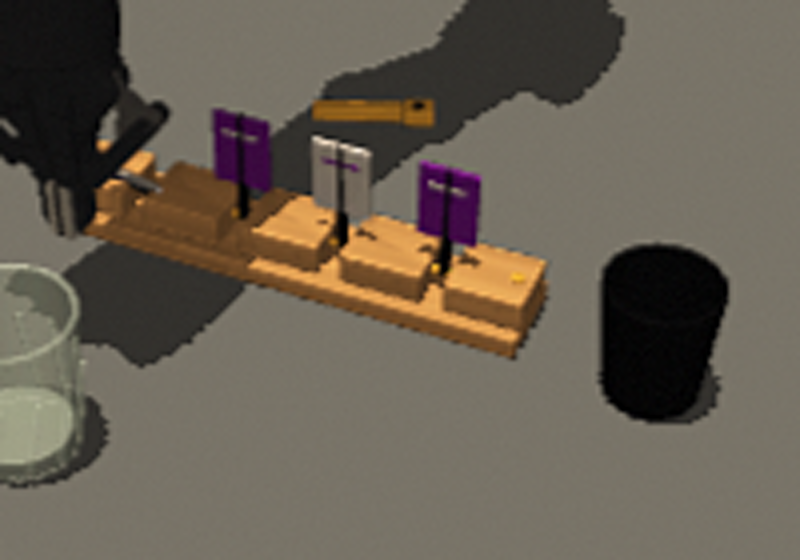

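The fingertips are beyond silver_b, around (68,220) in the crop, clear of the tumbler. Pushing back towards the robot.

Request:
step_arm(commands=[[0.014,-0.0044,-0.003,0,0,0,1],[0.028,-0.0044,-0.003,0,0,0,1],[0.042,-0.0044,-0.003,0,0,0,1],[0.056,-0.0044,-0.003,0,0,0,1],[0.07,-0.0044,-0.003,0,0,0,1],[0.084,-0.0044,-0.003,0,0,0,1],[0.098,-0.0044,-0.003,0,0,0,1],[0.112,-0.0044,-0.003,0,0,0,1],[0.122,-0.0044,-0.003,0,0,0,1],[0.1288,-0.0044,-0.003,0,0,0,1]])

```text
clock: 10.75
tcp_pos: [0.5767, -0.1446, 0.1363]
orientation: [-0.085, -3.138, 0.001]
contact_force: [1.6, -0.3, 0.3]
grip_width: 0.0003
```

```bash
python3 go.py .015 -.096 .135
python3 - <<'E'
from bench import *
import cv2,numpy as np
a=grab_frame("scene")["img"][:,:,::-1][150:250,170:310];b=grab_frame("top")["img"][:,:,::-1][180:270,220:370]
c=np.zeros((600,700,3),np.uint8);a=cv2.resize(a,(420,300),interpolation=2);b=cv2.resize(b,(500,300),interpolation=2);c[:300,:420]=a;c[300:,:500]=b
cv2.imwrite("pics/s6.png",c)
E
```

```text
t 10.75 tcp world [ 0.5767 -0.1446  0.1363] stand [ 0.0266 -0.0966  0.1363] F [ 1.58 -0.31  0.25] w 0.0
[0.0232, 0.0012, 0.0027] [-0.0001, -0.0004, 0.0003]
```

View pics/s6.png

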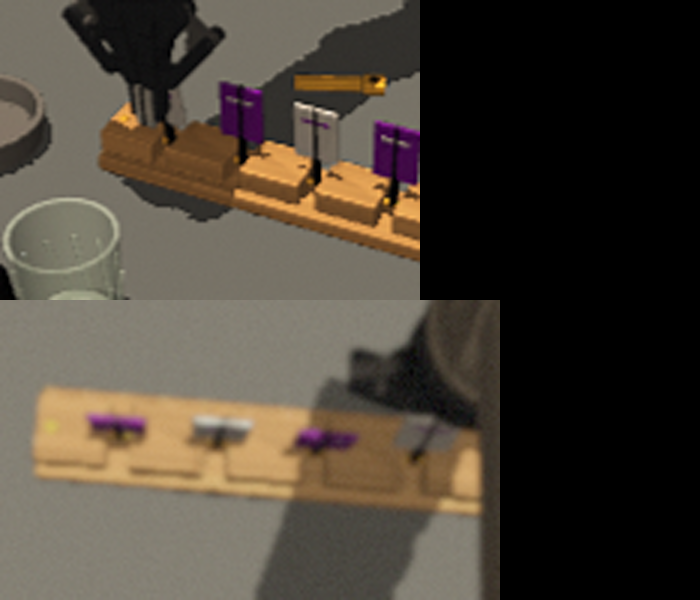

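Silver_b is rising and is still tilted slightly away, with its plate around (427,433) in the top view. I'll move in by 9 mm more, then compare.

Request:
step_arm(commands=[[0.003,0,0,0,0,0,1],[0.006,0,0,0,0,0,1],[0.009,0,0,0,0,0,1],[0.012,0,0,0,0,0,1],[0.015,0,0,0,0,0,1],[0.018,0,0,0,0,0,1],[0.019,0,0,0,0,0,1],[0.019,0,0,0,0,0,1],[0.019,0,0,0,0,0,1],[0.019,0,0,0,0,0,1]])

```text
clock: 12.1
tcp_pos: [0.567, -0.1441, 0.1362]
orientation: [-0.086, -3.137, 0.001]
contact_force: [0.7, -0.4, -0.2]
grip_width: -0.0002
```

```bash
python3 go.py .015 -.096 .135
```

```text
t 12.1 tcp world [ 0.567  -0.1441  0.1362] stand [ 0.0169 -0.0966  0.1362] F [ 0.65 -0.42 -0.19] w -0.0
[0.0037, 0.0012, 0.0025] [-0.0001, -0.0005, 0.0002]
```

Request:
step_arm(commands=[[-0.02,0,0,0,0,0,1],[-0.05,0,0,0,0,0,1],[-0.08,0,0,0,0,0,1],[-0.11,0,0,0,0,0,1],[-0.11,0,-0.06,0,0,0,1],[-0.11,0,-0.17,0,0,0,1],[-0.11,0,-0.25,0,0,0,1],[-0.11,-0.1,-0.25,0,0,0,1],[-0.11,-0.2,-0.25,0,0,0,1],[-0.11,-0.3,-0.25,0,0,0,1]])

```text
clock: 13.35
tcp_pos: [0.6147, -0.2982, 0.2614]
orientation: [-0.085, -3.138, 0.001]
contact_force: [1.3, 0.5, -0.4]
grip_width: 0.0002
```

```bash
python3 go.py .02 -.096 .135 ; python3 look.py
python3 - <<'E'
from bench import *
import cv2,numpy as np
a=grab_frame("scene")["img"][:,:,::-1][150:250,170:350];b=grab_frame("top")["img"][:,:,::-1][180:260,220:370]
c=np.zeros((600,720,3),np.uint8);a=cv2.resize(a,(540,300),interpolation=2);b=cv2.resize(b,(562,300),interpolation=2);c[:300,:540]=a;c[300:,:562]=b
cv2.imwrite("pics/s7.png",c)
E
```

```text
t 13.35 tcp world [ 0.6147 -0.2982  0.2614] stand [ 0.0731 -0.2479  0.2614] F [ 1.33  0.45 -0.37] w 0.0
[0.1049, 0.3041, 0.2529] [-0.0001, -0.0004, 0.0004]
pa tilt -0.015 score 140.0
sa tilt -0.840 score -12.0
pb tilt -0.020 score 117.0
sb tilt 0.859 score -29.0
```

View pics/s7.png

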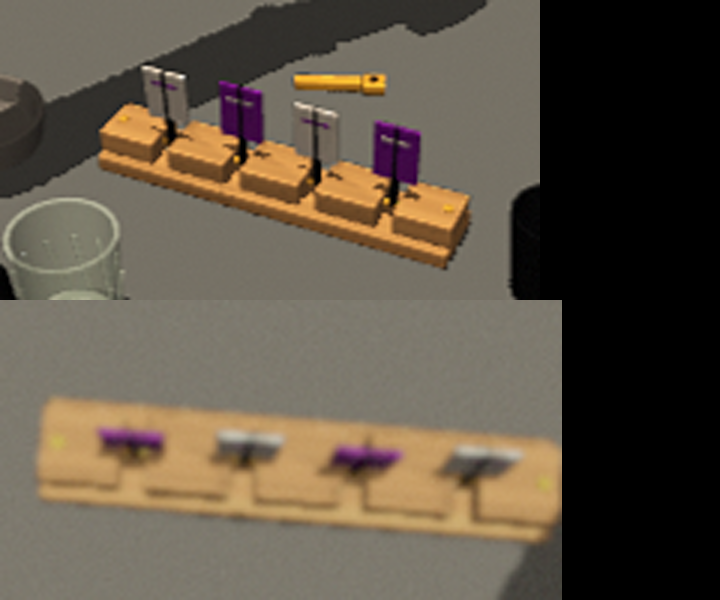

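Run:
```python
from bench import *
from fit import *
import cv2
from scipy.optimize import minimize_scalar
s=np.load("s.npy")
ims={n:[grab_frame(n) for _ in range(3)] for n in("scene","top")}
for n,fs in ims.items():
    g=np.mean([x["img"].astype(float) for x in fs],0); f=fs[-1]
    if n=="scene":
        q=proj(s2w(s,plate(.032,0,[(-.009,.05),(.009,.05)])),f); print([g[int(b),int(a)] for a,b in q])
    lab=cv2.cvtColor((g/255).astype(np.float32),cv2.COLOR_RGB2LAB)
    for nm,slot in (("pa",.096),("pb",-.032),("sa",.032),("sb",-.096)):
        # edge contrast score of the model plate's outline in Lab, 8x supersampled
        U=8;c=proj(s2w(s,plate(slot,0,[(0,.05)])),f)[0].astype(int);x0,y0=c-25
        P=cv2.resize(lab[y0:y0+50,x0:x0+50],None,fx=U,fy=U,interpolation=cv2.INTER_LINEAR)
        out=[];ts=np.arange(-.3,.301,.01)
        for t in ts:
            b=[]
            Q=lambda k:(proj(s2w(s,np.r_[plate(slot,t,[(y,z) for y,z in k])]),f)-[x0,y0]+.5)*U-.5
            a=np.linspace(-.016,.016,40)
            A=Q([(y,.0705) for y in a]);B=Q([(y,.0755) for y in a])
            v=lambda X:cv2.remap(P,X[:,0].astype(np.float32)[None],X[:,1].astype(np.float32)[None],1)[0]
            out.append(np.linalg.norm((v(A)-v(B)).mean(0)))
        out=np.array(out);i=out.argmax();print(n,nm,"top-edge tilt %.2f"%ts[i],round(out.max(),1))
```

```text
[array([110.66666667,  97.66666667,  88.        ]), array([105.        ,  92.66666667,  84.        ])]
scene pa top-edge tilt -0.01 62.0
scene pb top-edge tilt -0.01 58.7
scene sa top-edge tilt 0.11 30.1
scene sb top-edge tilt 0.06 48.7
top pa top-edge tilt 0.00 12.1
top pb top-edge tilt 0.01 12.5
top sa top-edge tilt 0.19 11.3
top sb top-edge tilt 0.18 10.5
```

```bash
cat > rim.py <<'E'
from bench import *
from fit import *
import cv2
s=np.load("s.npy")
for n in("scene","top"):
    fs=[grab_frame(n) for _ in range(4)]
    g=np.mean([x["img"].astype(float) for x in fs],0).astype(np.float32); f=fs[-1]
    L=g[...,1]; ts=np.arange(-.25,.251,.01); a=np.linspace(-.015,.015,60)
    for nm,slot in (("sa",.032),("sb",-.096)):
        v=[]
        for t in ts:
            q=proj(s2w(s,plate(slot,t,[(y,.072) for y in a])),f).astype(np.float32)
            v.append(cv2.remap(L,q[None,:,0],q[None,:,1],cv2.INTER_CUBIC).mean())
        v=np.array(v);w=np.clip(v-np.percentile(v,50),0,None)
        print(n,nm,"peak %.2f"%ts[v.argmax()],"centroid %.3f"%((w*ts).sum()/w.sum()),np.round(v[::5]).astype(int).tolist())
E
python3 rim.py
```

```text
scene sa peak 0.05 centroid 0.048 [114, 114, 114, 113, 109, 121, 194, 123, 92, 89, 58]
scene sb peak 0.09 centroid 0.103 [69, 68, 69, 63, 58, 46, 106, 180, 96, 81, 52]
top sa peak 0.03 centroid 0.063 [142, 112, 85, 75, 85, 161, 170, 157, 153, 132, 121]
top sb peak 0.06 centroid 0.050 [144, 127, 106, 90, 79, 115, 176, 160, 144, 125, 121]
```

Against silver_a, silver_b reads about 0.04 rad too far from the robot in both views. I'll nudge it about 2.7 mm further (TCP at stand x = 0.0142).

```bash
python3 go.py .06 -.096 .26 .06 -.096 .135 .0142 -.096 .135
```

```text
t 14.2 tcp world [ 0.6141 -0.2967  0.2612] stand [ 0.0725 -0.2464  0.2612] F [-0.46 -0.18 -0.27] w -0.0
[0.0245, 0.3008, 0.0023] [-0.0001, -0.0005, 0.0003]
[0.0237, 0.3009, 0.2523] [-0.0001, -0.0005, 0.0003]
[0.1153, 0.3011, 0.2525] [-0.0001, -0.0005, 0.0003]
```

Request:
step_arm(commands=[[0.0,0.1,0,0,0,0,1],[0.0,0.2,0,0,0,0,1],[0.0,0.3,0,0,0,0,1],[0.0,0.301,0,0,0,0,1],[0.0,0.301,0.08,0,0,0,1],[0.0,0.301,0.16,0,0,0,1],[0.0,0.301,0.23,0,0,0,1],[0.0,0.301,0.2523,0,0,0,1],[0.0,0.301,0.2523,0,0,0,1],[0.0,0.301,0.2523,0,0,0,1]])

```text
clock: 15.45
tcp_pos: [0.6229, -0.147, 0.1366]
orientation: [-0.086, -3.14, 0.002]
contact_force: [-0.2, -0.3, -0.5]
grip_width: -0.0001
```

```bash
python3 go.py .0142 -.096 .135
```

```text
t 15.45 tcp world [ 0.6229 -0.147   0.1366] stand [ 0.0729 -0.0964  0.1366] F [-0.22 -0.29 -0.52] w -0.0
[0.1174, 0.001, 0.0032] [-0.0002, -0.0, 0.0002]
```

Request:
step_arm(commands=[[0.03,0.001,0.003,0,0,0,1],[0.06,0.001,0.003,0,0,0,1],[0.085,0.001,0.003,0,0,0,1],[0.1,0.001,0.003,0,0,0,1],[0.108,0.001,0.003,0,0,0,1],[0.112,0.001,0.003,0,0,0,1],[0.115,0.001,0.003,0,0,0,1],[0.1174,0.001,0.003,0,0,0,1],[0.1174,0.001,0.003,0,0,0,1],[0.1174,0.001,0.003,0,0,0,1]])

```text
clock: 16.7
tcp_pos: [0.5645, -0.1433, 0.1351]
orientation: [-0.086, -3.14, 0.002]
contact_force: [0.9, 0.5, 0.7]
grip_width: 0.0001
```

```bash
python3 go.py
```

```text
t 16.7 tcp world [ 0.5645 -0.1433  0.1351] stand [ 0.0144 -0.096   0.1351] F [0.91 0.53 0.66] w 0.0
```

Request:
step_arm(commands=[[-0.02,0,0,0,0,0,1],[-0.05,0,0,0,0,0,1],[-0.08,0,0,0,0,0,1],[-0.11,0,0,0,0,0,1],[-0.11,0,-0.06,0,0,0,1],[-0.11,0,-0.17,0,0,0,1],[-0.11,0,-0.25,0,0,0,1],[-0.11,-0.1,-0.25,0,0,0,1],[-0.11,-0.2,-0.25,0,0,0,1],[-0.11,-0.3,-0.25,0,0,0,1]])

```text
clock: 17.95
tcp_pos: [0.6118, -0.2974, 0.2606]
orientation: [0.085, 3.14, -0.002]
contact_force: [0.8, -0.3, -0.6]
grip_width: 0.0002
```

```bash
python3 go.py; python3 rim.py; python3 look.py | grep p
python3 - <<'E'
from bench import *
import cv2,numpy as np
a=grab_frame("scene")["img"][:,:,::-1][150:280,150:370];b=grab_frame("top")["img"][:,:,::-1][120:320,160:460]
c=np.zeros((600,720,3),np.uint8);a=cv2.resize(a,(508,300),interpolation=2);b=cv2.resize(b,(450,300),interpolation=2);c[:300,:508]=a;c[300:,:450]=b
cv2.imwrite("pics/s8.png",c)
E
```

```text
t 17.95 tcp world [ 0.6118 -0.2974  0.2606] stand [ 0.0702 -0.2472  0.2606] F [ 0.83 -0.27 -0.59] w 0.0
scene sa peak 0.05 centroid 0.048 [114, 114, 114, 113, 109, 121, 194, 123, 92, 89, 58]
scene sb peak 0.06 centroid 0.082 [59, 58, 57, 54, 43, 66, 182, 120, 87, 79, 45]
top sa peak 0.03 centroid 0.063 [143, 111, 85, 75, 86, 161, 170, 157, 152, 132, 121]
top sb peak 0.02 centroid 0.046 [143, 118, 98, 85, 89, 165, 169, 154, 145, 125, 121]
pa tilt -0.015 score 136.0
pb tilt -0.020 score 119.0
```

View pics/s8.png

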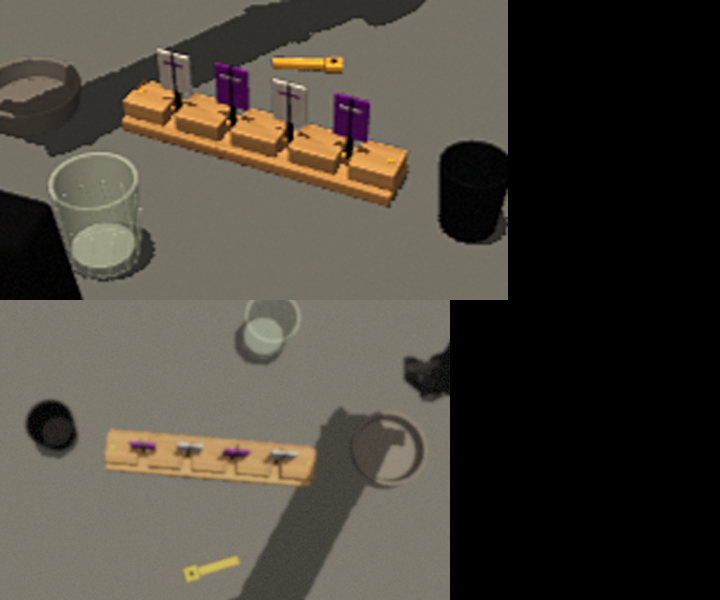

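All four flights stand parallel: silver_b matches silver_a within about 0.01 rad at the rim peaks, and purple_a matches purple_b. The loose items haven't moved and the hand is clear, so I'm handing in.

```bash
python3 -c "
from bench import r
print(r.hand_in())"
```

```text
the job is handed in; nothing more can be done
None
```

I pushed both knocked-over flights back upright with the side of the closed fingers, purple_a first and then silver_b, and handed the job in at about 18.5 s. Nothing was gripped or lifted, and the highest force reading at the end of any push was about 2 N.

- **purple_a:** it reads -0.015 rad, against -0.020 for the upright purple_b.
- **silver_b:** after the first push it still leaned about 0.04 rad away, so I nudged it again. Its top edge now reads within 0.01 rad of the upright silver_a in both camera views. A cruder brightness-centroid check disagreed a little, at +0.03 in the scene view and -0.02 in the top view. It is noisy, because the silver face is nearly the colour of the bar.
- **Everything else:** by eye, the two standing flights, tumbler, ashtray, chalk cup and point tool are where they started. The hand was clear of everything.

My first automatic tilt check could not pick out the silver flights at all, so I replaced it with the top-edge check.

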